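# Find the rattling instrument box

### The arm

A 6-joint arm with a two-finger parallel gripper is mounted at the origin on the work surface. World frame = base frame: x ahead of the robot, y to its left, z up, the work surface at z = 0. Lengths are in m, angles in rad, forces in N, time in s.
With the tool pointing down it reaches from about 0.35 to 0.975 m from the base axis. Payload 4.9 kg.
Tool frame: the origin (TCP) lies at the centre of the arm's flange, where the gripper is bolted on; the fingertips stand 173 mm ahead of it and the grasp point (between the pads) lies 155 mm ahead of it (ctrl.finger_overhang is the distance from the TCP to the fingertips, in m); z points along the fingers, y is the direction in which the jaws open and shut (so a half turn about z gives the same grasp; the last joint's range is limited). The gripper opens to 85 mm and grips with 20 to 120 N. Pads are 22 mm wide; open, the fingers measure 114 mm over their backs; the gripper's body (76 mm by 85 mm) begins 54 mm behind the grasp point. The pads swing forward as they close: fully open they stand 13 mm farther back than shut.
Start: joints at [-1.354, 0.053, 1.613, -0, 1.476, -0.119], TCP at [0.206, -0.59, 0.405] pointing down, gripper open.
Joint ranges: [-3.01, 3.01], [-1.01, 2.22], [0.06, 2.58], [-1.02, 4.17], [0.09, 2.62], [-3.14, 3.14]. Speed limits (rad/s): [2.57, 2.57, 3.14, 3.14, 3.14, 3.14].

### API

Orientations are given as a rotation vector (axis times angle).
In Python, from station import ctrl, eyes, spotter gives the robot as it stands.
- The arm moves only by the shell command python3 -m crank 'ROWS' [FORCE]. ROWS is JSON, a list of rows, each a list of 7 numbers: the turn, a rotation vector about the tool's x, y, z in rad, then the shift along the tool's x, y, z in mm, then the closure, from -1 (fully open) to 1 (shut). A call has 1 to 8 rows; each row shifts and turns the pose as measured when the row begins, along the tool's axes as they then stand; what a row does not reach is not made up. A row lasts 1/12 s, in which the tool goes at most 41.7 mm and 7.16 degrees, less where a joint would pass 70% of its speed; a pose out of reach is approached as far as the arm can. A call is refused whole if a number of a shift passes 41.7 or a number of a turn 0.125, either way. A call with a gripper value outside its range is refused whole. The fingers move at their own pace and stop on an object; FORCE is the grip in N (left out, the last holds). Time passes only in rows, so rows that do not move let the fingers close. It gives the time, the measured TCP pose, the force and the opening at its end, in the units of the state.
- ctrl.get_obs(): the state, without advancing time (a new reading comes with each control period).
- eyes.get_image(name): name is "scene" or "side" or "wrist"; returns a dict with "image" (400x640x3 uint8, red, green, blue), "vertical_fov" (degrees; the focal length in pixels is half the picture's height over the tangent of half this angle, whatever the lens; pixels are square), "cx", "cy" (the principal point, pixels), "rvec" (rotation vector, rad) and "tvec" (3), from world to camera coordinates, as OpenCV has them; the wrist camera has in their place "mount" (4x4, takes a point from camera to tool coordinates, whose origin is the TCP and whose axes are the flange's). Camera axes: x right, y down, z forward; pixel columns grow to the right and rows downward; lengths in m; the calibration is good to about 2 mm. The wrist camera is an equidistant fisheye: a pixel r from the principal point sees the ray r / f radians off the axis. A picture is of the moment at which its call begins: read the wrist's pose just before it. There is no depth.
- ctrl.finish_job(): hands the job in, once; it reports no verdict.
Trained networks look in a picture, given as the dict that the camera call returned (one of the last four; its "shot" number tells which), for a name from the list of things; names that differ only in an ending like _2 or _b are one class to them, and where a whole thing is asked for, a point or a joint stands for the part that bears it (a point fixed in the world has none). Each returns a list of dicts, best first, with "confidence" (0 to 1); they miss things now and then, are a little off and sometimes report something else, mostly with a low value. They report only what shows in the picture. A call takes as long as a camera call.
- spotter.look_for(query, picture): "centre" ([x, y, z] in m, in world coordinates, good to about 4 mm: the middle of the surface that is visible of it).
- spotter.outline_of(query, picture): "region" (400x640 bool, what is visible of it).
- spotter.mark_of(query, picture): "centre" ([x, y, z] in m, in world coordinates, good to about 4 mm: a listed point, or the origin of a listed thing).
The state is a dict: "t": time; "q": joint angles; "dq": joint speeds; "effort": joint torques, N m; "tool_pos": TCP position; "tool_rot": TCP orientation; "contact_force": force on the tool from outside, world axes, zero at the start; "wrist_torque": the same for the moment, N m; "opening": finger opening in m.
Only numpy, scipy, OpenCV 4.12 (cv2) and the standard library are available. Lean on these libraries where they do the work, as an engineer would, in place of code of your own. Each camera call takes 0.05 s, during which the arm holds its last target.

### The job

A metal part has come loose inside one of the three closed steel instrument boxes. Pick the boxes up and tip or shake them along their length until you find the one in which something rolls to and fro, then set that box gently, lid up, flat on the bottom of the enamel tray near its middle. Leave the other boxes lid up on the table where they were, give or take a few centimetres, drop nothing, and do not disturb the tube rack, the beaker or the bottle.

Things in the scene. Friction and masses are not known exactly. Their poses are not given: they have to be found in the camera images.
- box_1: closed stainless instrument box, 180 mm long (its x), 60 mm wide (y), 56 mm high (z). Origin: centre of its underside. Starts lid up on the table. Flat sides; clasp on its -x end sticks out 3 mm, hinge at +x. 0.25 to 0.63 kg without a loose part (packing differs, weight does not tell), balanced about its centre. Any of the three alike boxes may hold the loose part; in the others all is fixed.
- box_2: closed stainless instrument box, 180 mm long (its x), 60 mm wide (y), 56 mm high (z). Origin: centre of its underside. Starts lid up on the table. Like box_1. The loose part: a round 0.28 kg steel piece that starts mid-way and rolls up to 62 mm either way along the box's x. Tipping the box 20 degrees lengthwise rolls it to the low end in 0.7 s (0.17 N m about the centre); it stays there when the box is levelled gently.
- box_3: closed stainless instrument box, 180 mm long (its x), 60 mm wide (y), 56 mm high (z). Origin: centre of its underside. Starts lid up on the table. Like box_1 and box_2. Shakes shorter than some 80 mm, or tips below 10 degrees, hardly move the loose part.
- tray: white enamel tray with a blue rim, fixed to the table, 220 mm long (its x axis), 130 mm wide (y), rim top 16 mm above the table, floor 4 mm above the table, walls 4 mm. Origin: centre of its underside, on the table.
- tube_rack: bystander: white rack with test tubes, 80 mm (x) by 160 mm (y), 92 mm high, origin at the centre of its underside
- beaker: bystander: glass beaker, 80 mm across, 90 mm high, origin at the centre of its underside
- reagent_bottle: bystander: brown bottle with black cap, 66 mm across, 130 mm high, origin at the centre of its underside

How it is judged:
By the outcome, as a careful person would: the job done as asked, in the order asked, and still so for the second after the job is handed in, with the robot touching nothing.
It also fails if it takes over 72 s, if anything falls off the work surface, if the arm or the gripper's body presses on something with over 40 N, if the wrist force passes 120 N, or if a joint passes its speed limit or range.

## Working session

There is one attempt and no reset: what is moved stays moved. The work goes in short steps, Python scripts to look and compute and a shell command to move; the robot and the scene stay as the last step left them, time stands still between calls to the robot, and variables do not carry over. Pictures are saved under pics/ and viewed, and the job is handed in when it is done.

```bash
ls; mkdir -p pics; cat > h.py <<'E'
import numpy as np,cv2
from station import ctrl,eyes,spotter
def save(p,n): cv2.imwrite('pics/'+n+'.png',cv2.cvtColor(p['image'],cv2.COLOR_RGB2BGR))
E
python3 - <<'E'
from h import *
o=ctrl.get_obs(); print(o, ctrl.finger_overhang)
for c in ['scene','side']:
    p=eyes.get_image(c); save(p,c+'0')
    print(c,p['vertical_fov'],p['cx'],p['cy'],p['rvec'],p['tvec'])
    for q in ['box_1','tray','tube_rack','beaker','reagent_bottle']:
        for d in spotter.mark_of(q,p): print(q,np.round(d['centre'],3),round(d['confidence'],2))
E
```

```text
pics
{'t': 0.0, 'q': array([-1.35401355e+00,  5.33386114e-02,  1.61432287e+00,  3.28546996e-05,
        1.47601147e+00, -1.18981427e-01]), 'dq': array([ 0.00061007, -0.0006945 ,  0.00013356,  0.00057945, -0.00104661,
        0.00068299]), 'effort': array([ 2.13524768e-04, -3.93682516e+01, -3.70176458e+01,  5.15123781e-05,
        7.19954580e-03,  1.02921396e-05]), 'tool_pos': array([ 0.20588576, -0.5898188 ,  0.40345672]), 'tool_rot': array([-3.09537524e+00, -5.24590850e-01,  1.08348428e-04]), 'contact_force': array([ 0.14535156, -0.64613588, -0.04510572]), 'wrist_torque': array([0.04339561, 0.0118571 , 0.00660319]), 'opening': 0.08552317196178137} 0.1734
scene 46.4229096636855 323.8009611210572 204.9552186509458 [ 1.97190172  1.29799258 -0.62307396] [-0.21771088 -0.3029998   1.56692656]
box_1 [ 0.432 -0.298  0.006] 0.91
box_1 [ 0.45  -0.091 -0.001] 0.72
box_1 [0.458 0.117 0.002] 0.63
tray [0.451 0.299 0.002] 0.95
tray [0.676 0.172 0.   ] 0.59
tray [ 0.694 -0.191  0.002] 0.44
tube_rack [0.703 0.015 0.003] 0.83
beaker [0.678 0.168 0.001] 0.88
reagent_bottle [ 0.451 -0.088  0.002] 0.66
side 52.59489377790358 316.7668081397617 190.32993909406034 [ 2.27255407 -0.34966668  0.18099983] [-0.54410584  0.12195062  0.85500097]
box_1 [ 0.433 -0.296 -0.002] 0.84
box_1 [0.453 0.115 0.001] 0.69
box_1 [ 0.449 -0.09  -0.001] 0.66
tray [0.45  0.296 0.004] 0.57
tube_rack [0.704 0.016 0.   ] 0.81
beaker [0.684 0.173 0.003] 0.89
reagent_bottle [ 0.697 -0.193 -0.002] 0.66
```

View pics/scene0.png

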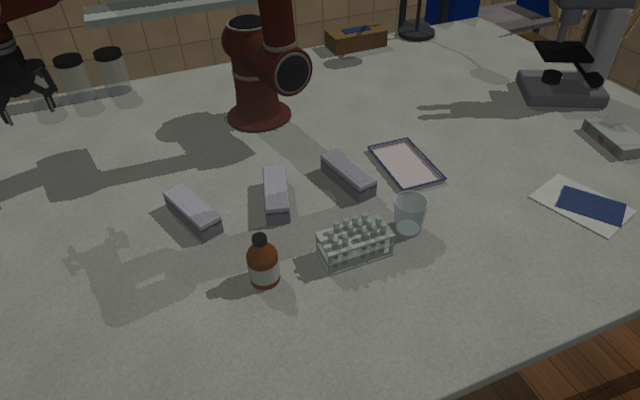

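View pics/side0.png

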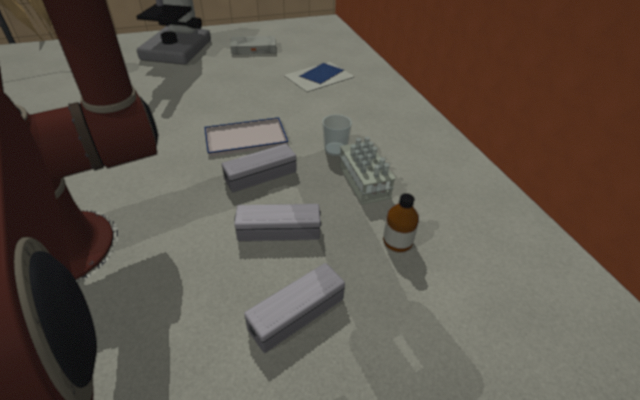

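The scene view shows boxes at (192,210), (276,193) and (349,174), the tray at (405,162), and the bottle, rack and beaker in front of them. Next I fit the yaw of the boxes and the tray from their outlines.

```bash
cat >> h.py <<'E'
from scipy.optimize import minimize
def proj(P,p):
    f=200/np.tan(np.radians(p['vertical_fov'])/2)
    K=np.array([[f,0,p['cx']],[0,f,p['cy']],[0,0,1.]])
    return cv2.projectPoints(np.asarray(P,float),np.asarray(p['rvec'],float),np.asarray(p['tvec'],float),K,None)[0][:,0]
def corners(x,y,a,L,W,H,z0=0):
    c,s=np.cos(a),np.sin(a)
    return np.array([[x+c*i*L/2-s*j*W/2,y+s*i*L/2+c*j*W/2,z0+k*H] for i in(-1,1) for j in(-1,1) for k in(0,1)])
def sil(v,dim,p,z0=0):
    u=proj(corners(*v,*dim,z0),p); h=cv2.convexHull((u*16*4).astype(np.int32)) 
    m=np.zeros((1600,2560),np.uint8); cv2.fillConvexPoly(m,h,255,shift=4)
    return cv2.resize(m,(640,400),interpolation=cv2.INTER_AREA)/255.
def fit(x,y,dim,views,z0=0):
    best=None
    def cost(v):
        c=0
        for p,M in views:
            m=sil(v,dim,p,z0); c+=1-np.minimum(m,M).sum()/np.maximum(m,M).sum()
        return c
    for a in np.arange(-1.5,1.6,.35):
        c=cost((x,y,a))
        if best is None or c<best[0]: best=(c,a)
    r=minimize(cost,[x,y,best[1]],method='Nelder-Mead',options=dict(initial_simplex=[[x,y,best[1]],[x+.01,y,best[1]],[x,y+.01,best[1]],[x,y,best[1]+.15]],maxiter=90))
    return r.x,r.fun
def masks(q,p):
    return [d['region'].astype(float) for d in spotter.outline_of(q,p)]
E
python3 - <<'E'
from h import *
ps=[eyes.get_image(c) for c in ['scene','side']]
for q,dim,G in [('box_1',(.18,.06,.056),[(.432,-.297),(.45,-.09),(.455,.116)]),('tray',(.22,.13,.016),[(.45,.298)])]:
    ms=[masks(q,p) for p in ps]
    for g in G:
        vs=[]
        for p,m in zip(ps,ms):
            u=proj([[*g,.03 if q!='tray' else .01]],p)[0]
            for M in m:
                ys,xs=np.nonzero(M)
                if len(xs) and np.hypot(xs.mean()-u[0],ys.mean()-u[1])<14: vs.append((p,M)); break
        if vs: 
            r=fit(*g,dim,vs); print(q,len(vs),np.round(r[0],4),np.degrees(r[0][2]).round(1),round(r[1],3))
            for v in vs: print('  ',np.round(fit(*g,dim,[v])[0],3))
o=ctrl.get_obs(); R=cv2.Rodrigues(o['tool_rot'])[0]; print(R.round(3),o['t'])
E
```

```text
box_1 2 [ 0.4363 -0.3005  0.3373] 19.3 0.123
   [ 0.437 -0.301  0.323]
   [ 0.437 -0.299  0.363]
box_1 2 [ 0.4549 -0.0879 -0.2713] -15.5 0.13
   [ 0.455 -0.088 -0.272]
   [ 0.455 -0.087 -0.266]
box_1 2 [0.4567 0.1141 0.1804] 10.3 0.176
   [0.458 0.114 0.167]
   [0.457 0.115 0.252]
tray 1 [ 0.453   0.2967 -0.0368] -2.1 0.038
   [ 0.453  0.297 -0.037]
[[ 0.944  0.33   0.   ]
 [ 0.33  -0.944 -0.   ]
 [ 0.     0.    -1.   ]] 0.9
```

```bash
python3 -m crank '[[0,0,0,35,-22,0,-1],[0,0,0,35,-22,0,-1],[0,0,0,35,-22,0,-1],[0,0,0,35,-22,0,-1],[0,0,0,35,-22,0,-1],[0,0,0,35,-22,0,-1],[0,0,0,35,-22,0,-1],[0,0,0,35,-22,0,-1]]' 80
cat > e.py <<'E'
import sys
from h import *
x,y,z,a=map(float,sys.argv[1:5])
o=ctrl.get_obs();R=cv2.Rodrigues(o['tool_rot'])[0]
d=R.T@(np.array([x,y,z])-o['tool_pos'])*1000
yaw=np.arctan2(R[1,0],R[0,0]); 
from scipy.spatial.transform import Rotation as Ro
Rt=Ro.from_euler('z',a).as_matrix()@np.diag([1,-1,-1.])
print('t',round(o['t'],2),'shift mm',d.round(1),'turn',Ro.from_matrix(R.T@Rt).as_rotvec().round(3),'F',o['contact_force'].round(2),'M',o['wrist_torque'].round(3),'Mtool',(R.T@o['wrist_torque']).round(3),'open',round(o['opening'],4),'pos',o['tool_pos'].round(4))
E
python3 e.py .4363 -.3005 .185 .337
```

```text
t: 1.57
tool_pos: [0.4122, -0.3322, 0.4042]
tool_rot: [3.097, 0.501, -0.0]
contact_force: [0.2, -0.8, -0.7]
opening: 0.0854
t 1.57 shift mm [ 33.  -23.4 219.1] turn [ 0.004  0.001 -0.017] F [ 0.19 -0.85 -0.66] M [ 0.006 -0.037 -0.017] Mtool [-0.006  0.037  0.018] open 0.0854 pos [ 0.4122 -0.3322  0.4042]
```

```bash
python3 -m crank '[[0,0,-0.015,30,-22,0,-1],[0,0,0,4,-2,30,-1],[0,0,0,0,0,35,-1],[0,0,0,0,0,35,-1],[0,0,0,0,0,0,-1]]'
python3 e.py .4363 -.3005 .185 .337
python3 - <<'E'
from h import *
p=eyes.get_image('wrist'); save(p,'w1')
E
```

```text
t: 1.98
tool_pos: [0.4442, -0.2901, 0.3068]
tool_rot: [3.082, 0.544, 0.015]
contact_force: [-1.9, 1.3, -1.5]
opening: 0.0856
t 1.98 shift mm [-11.9   5.5 121.8] turn [ 0.013 -0.008  0.013] F [-1.91  1.32 -1.45] M [ 0.048  0.136 -0.005] Mtool [ 0.091 -0.111  0.005] open 0.0856 pos [ 0.4442 -0.2901  0.3068]
```

View pics/w1.png

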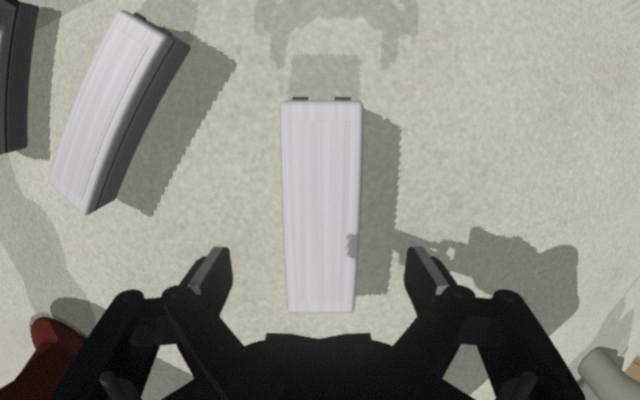

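The wrist view shows the box between the fingers, its top spanning (280–360, 100–310) and aligned with the tool. I correct the overshoot and go down.

```bash
python3 -m crank '[[0.01,-0.008,0.013,-11,5,0,-1],[0,0,0,0,0,30,-1],[0,0,0,0,0,30,-1],[0,0,0,0,0,30,-1],[0,0,0,0,0,10,-1],[0,0,0,0,0,0,-1]]'
python3 e.py .4363 -.3005 .185 .337
```

```text
t: 2.53
tool_pos: [0.4393, -0.3103, 0.2258]
tool_rot: [3.071, 0.511, 0.025]
contact_force: [-0.4, -0.9, 0.2]
opening: 0.0853
t 2.53 shift mm [ -0.1 -11.5  40.5] turn [ 0.03  -0.011 -0.007] F [-0.44 -0.87  0.22] M [0.002 0.019 0.021] Mtool [ 0.009 -0.017 -0.022] open 0.0853 pos [ 0.4393 -0.3103  0.2258]
```

```bash
python3 -m crank '[[0.025,-0.01,-0.007,0,-10,0,-1],[0,0,0,0,0,0,-1],[0,0,0,0,0,0,-1]]'
python3 e.py .4363 -.3005 .185 .337
```

```text
t: 2.78
tool_pos: [0.437, -0.3045, 0.2325]
tool_rot: [3.087, 0.52, 0.01]
contact_force: [-0.1, -0.2, 0.5]
opening: 0.0856
t 2.78 shift mm [ 0.4 -4.6 47.5] turn [ 0.012 -0.004 -0.003] F [-0.13 -0.23  0.53] M [0.038 0.018 0.053] Mtool [ 0.043 -0.004 -0.053] open 0.0856 pos [ 0.437  -0.3045  0.2325]
```

```bash
python3 -m crank '[[0.012,-0.004,0,0,-5,20,-1],[0,0,0,0,0,20,-1],[0,0,0,0,0,15,-1],[0,0,0,0,0,0,-1],[0,0,0,0,0,0,-1]]'
python3 e.py .4363 -.3005 .185 .337
```

```text
t: 3.2
tool_pos: [0.4403, -0.3063, 0.1891]
tool_rot: [3.078, 0.516, 0.023]
contact_force: [-0.6, -0.2, 0.8]
opening: 0.0853
t 3.2 shift mm [-1.9 -6.9  3.9] turn [ 0.023 -0.011 -0.005] F [-0.61 -0.15  0.84] M [-0.005 -0.015  0.   ] Mtool [-0.009  0.013  0.   ] open 0.0853 pos [ 0.4403 -0.3063  0.1891]
```

```bash
python3 -m crank '[[0.025,-0.01,-0.005,-2,-7,3,-1],[0,0,0,0,0,0,-1],[0,0,0,0,0,0,-1]]'
python3 e.py .4363 -.3005 .185 .337
```

```text
t: 3.45
tool_pos: [0.4372, -0.3016, 0.1903]
tool_rot: [3.096, 0.527, 0.005]
contact_force: [-0.1, -0.5, 0.6]
opening: 0.0855
t 3.45 shift mm [-0.5 -1.4  5.3] turn [ 0.001 -0.003  0.   ] F [-0.07 -0.46  0.58] M [ 0.015 -0.015  0.024] Mtool [ 0.009  0.019 -0.024] open 0.0855 pos [ 0.4372 -0.3016  0.1903]
```

```bash
python3 -m crank '[[0,0,0,0,-1.5,4,-1],[0,0,0,0,0,0,1],[0,0,0,0,0,0,1],[0,0,0,0,0,0,1],[0,0,0,0,0,0,1],[0,0,0,0,0,0,1],[0,0,0,0,0,0,1]]' 80
python3 e.py .4363 -.3005 .185 .337
```

```text
t: 4.03
tool_pos: [0.4374, -0.3004, 0.1884]
tool_rot: [3.093, 0.527, 0.009]
contact_force: [0.4, 0.4, 0.4]
opening: 0.0592
t 4.03 shift mm [-1.1 -0.3  3.4] turn [ 0.004 -0.005  0.   ] F [0.4  0.43 0.41] M [ 0.155  0.116 -0.039] Mtool [ 0.184 -0.058  0.04 ] open 0.0592 pos [ 0.4374 -0.3004  0.1884]
```

```bash
python3 -m crank '[[0,0,0,0,0,-10,1],[0,0,0,0,0,-20,1],[0,0,0,0,0,-25,1],[0,0,0,0,0,-25,1],[0,0,0,0,0,-20,1],[0,0,0,0,0,-10,1],[0,0,0,0,0,0,1],[0,0,0,0,0,0,1]]'
python3 -m crank '[[0,0,0,0,0,0,1],[0,0,0,0,0,0,1]]'
python3 e.py .4363 -.3005 .185 .337
```

```text
t: 4.7
tool_pos: [0.4327, -0.2966, 0.2943]
tool_rot: [-3.084, -0.525, 0.013]
contact_force: [-0.2, 0.2, -6.3]
opening: 0.0591
t: 4.87
tool_pos: [0.4319, -0.296, 0.2917]
tool_rot: [-3.081, -0.524, 0.016]
contact_force: [0.3, -0.6, -6.0]
opening: 0.0591
t 4.87 shift mm [  3.4   7.6 106.5] turn [-0.018  0.008  0.   ] F [ 0.31 -0.58 -6.01] M [-0.013 -0.058 -0.021] Mtool [-0.031  0.05   0.02 ] open 0.0591 pos [ 0.4319 -0.296   0.2917]
```

```bash
python3 -m crank '[[0,0.125,0,0,0,0,1],[0,0.125,0,0,0,0,1],[0,0.125,0,0,0,0,1],[0,0.125,0,0,0,0,1],[0,0,0,0,0,0,1],[0,0,0,0,0,0,1],[0,0,0,0,0,0,1],[0,0,0,0,0,0,1]]'
python3 e.py .4363 -.3005 .185 .337
python3 -m crank '[[0,0,0,0,0,0,1],[0,0,0,0,0,0,1],[0,0,0,0,0,0,1],[0,0,0,0,0,0,1],[0,0,0,0,0,0,1],[0,0,0,0,0,0,1]]'
python3 e.py .4363 -.3005 .185 .337
```

```text
t: 5.53
tool_pos: [0.4288, -0.2932, 0.2786]
tool_rot: [-2.903, -0.483, -0.705]
contact_force: [-0.7, -0.0, -6.1]
opening: 0.0588
t 5.53 shift mm [-39.1  12.8  84.7] turn [-0.036 -0.483 -0.007] F [-0.7  -0.02 -6.09] M [-0.129  0.423  0.028] Mtool [ 0.022 -0.442 -0.002] open 0.0588 pos [ 0.4288 -0.2932  0.2786]
t: 6.03
tool_pos: [0.4297, -0.2928, 0.2787]
tool_rot: [-2.904, -0.487, -0.698]
contact_force: [0.1, 0.1, -5.9]
opening: 0.059
t 6.03 shift mm [-39.7  12.8  84.5] turn [-0.036 -0.478 -0.005] F [ 0.06  0.09 -5.92] M [-0.205  0.42  -0.01 ] Mtool [-0.059 -0.463 -0.   ] open 0.059 pos [ 0.4297 -0.2928  0.2787]
```

```bash
python3 -m crank '[[0,-0.08,0,0,0,0,1],[0,-0.12,0,0,0,0,1],[0,-0.12,0,0,0,0,1],[0,-0.12,0,0,0,0,1],[0,-0.06,0,0,0,0,1],[0,0,0,0,0,0,1],[0,0,0,0,0,0,1],[0,0,0,0,0,0,1]]'
python3 e.py .4363 -.3005 .185 .337
python3 -m crank '[[0,-0.1,0,0,0,0,1],[0,-0.125,0,0,0,0,1],[0,-0.125,0,0,0,0,1],[0,-0.08,0,0,0,0,1],[0,0,0,0,0,0,1],[0,0,0,0,0,0,1],[0,0,0,0,0,0,1],[0,0,0,0,0,0,1]]'
python3 -m crank '[[0,0,0,0,0,0,1],[0,0,0,0,0,0,1],[0,0,0,0,0,0,1],[0,0,0,0,0,0,1],[0,0,0,0,0,0,1],[0,0,0,0,0,0,1]]'
python3 e.py .4363 -.3005 .185 .337
```

```text
t: 6.7
tool_pos: [0.4307, -0.293, 0.2804]
tool_rot: [-3.069, -0.522, 0.061]
contact_force: [-0.2, 0.7, -5.5]
opening: 0.059
t 6.7 shift mm [ 6.1 12.1 94.9] turn [-0.034  0.034  0.   ] F [-0.22  0.67 -5.53] M [ 0.032 -0.245 -0.018] Mtool [-0.05   0.242  0.012] open 0.059 pos [ 0.4307 -0.293   0.2804]
t: 7.37
tool_pos: [0.43, -0.2938, 0.281]
tool_rot: [2.975, 0.509, -0.701]
contact_force: [0.7, -0.1, -5.1]
opening: 0.059
t: 7.87
tool_pos: [0.4292, -0.2942, 0.2816]
tool_rot: [2.978, 0.507, -0.694]
contact_force: [0.4, 0.3, -5.2]
opening: 0.059
t 7.87 shift mm [46.4 11.4 84.6] turn [-0.034  0.452  0.   ] F [ 0.43  0.29 -5.23] M [ 0.123 -0.402  0.017] Mtool [-0.025  0.419 -0.022] open 0.059 pos [ 0.4292 -0.2942  0.2816]
```

```bash
python3 -m crank '[[0,0.08,0,0,0,0,1],[0,0.12,0,0,0,0,1],[0,0.12,0,0,0,0,1],[0,0.09,0,0,0,0,1],[0,0.03,0,0,0,0,1],[0,0,0,0,0,0,1],[0,0,0,0,0,0,1],[0,0,0,0,0,0,1]]'
python3 e.py .4363 -.3005 .185 .337
python3 -m crank '[[0,0,0,0,0,0,1],[0,0,0,0,0,0,1],[0,0,0,0,0,0,1]]'
python3 e.py .4363 -.3005 .185 .337
```

```text
t: 8.53
tool_pos: [0.4283, -0.2938, 0.2807]
tool_rot: [-3.065, -0.512, 0.012]
contact_force: [6.2, 0.5, -2.1]
opening: 0.059
t 8.53 shift mm [ 5.6 12.2 95.3] turn [-0.035  0.002 -0.006] F [ 6.18  0.51 -2.11] M [ 0.073 -0.535 -0.503] Mtool [-0.104  0.547  0.485] open 0.059 pos [ 0.4283 -0.2938  0.2807]
t: 8.78
tool_pos: [0.4285, -0.2936, 0.2803]
tool_rot: [-3.064, -0.514, 0.018]
contact_force: [0.8, 1.1, -5.1]
opening: 0.0593
t 8.78 shift mm [ 5.7 12.5 94.9] turn [-0.036  0.005 -0.004] F [ 0.84  1.11 -5.13] M [-0.188  0.227  0.119] Mtool [-0.104 -0.28  -0.109] open 0.0593 pos [ 0.4285 -0.2936  0.2803]
```

```bash
python3 -m crank '[[0,0,0,0,0,0,1],[0,0,0,0,0,0,1],[0,0,0,0,0,0,1],[0,0,0,0,0,0,1]]'
python3 e.py .4363 -.3005 .185 .337
python3 -m crank '[[0,0,0,0,0,0,1],[0,0,0,0,0,0,1],[0,0,0,0,0,0,1],[0,0,0,0,0,0,1]]'
python3 e.py .4363 -.3005 .185 .337
python3 - <<'E'
from h import *
for c in ['wrist','side']:
    p=eyes.get_image(c); save(p,c+'2')
for i in range(3):
    eyes.get_image('side');o=ctrl.get_obs();print(o['contact_force'].round(2),o['wrist_torque'].round(3))
E
```

```text
t: 9.12
tool_pos: [0.4288, -0.2934, 0.28]
tool_rot: [-3.064, -0.516, 0.019]
contact_force: [-0.8, -0.5, -5.4]
opening: 0.0588
t 9.12 shift mm [ 5.4 12.6 94.6] turn [-0.036  0.006 -0.004] F [-0.76 -0.52 -5.42] M [ 0.184 -0.229 -0.153] Mtool [0.1   0.282 0.142] open 0.0588 pos [ 0.4288 -0.2934  0.28  ]
t: 9.45
tool_pos: [0.4288, -0.2934, 0.2801]
tool_rot: [-3.064, -0.516, 0.019]
contact_force: [0.3, 0.9, -5.1]
opening: 0.0594
t 9.45 shift mm [ 5.4 12.6 94.6] turn [-0.036  0.007 -0.004] F [ 0.34  0.85 -5.06] M [-0.513  0.546  0.148] Mtool [-0.307 -0.688 -0.121] open 0.0594 pos [ 0.4288 -0.2934  0.2801]
[-0.77  0.04 -5.48] [-0.522  0.814  0.102]
[ 1.39  0.9  -6.16] [-0.225  0.144  0.102]
[-0.99 -0.61 -5.4 ] [ 0.426 -0.485 -0.135]
```

View pics/wrist2.png

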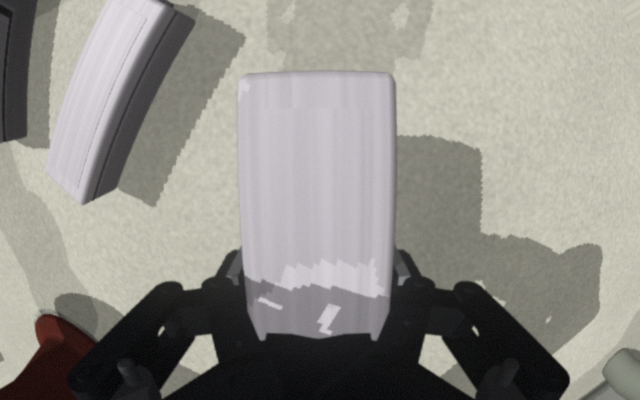

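View pics/side2.png

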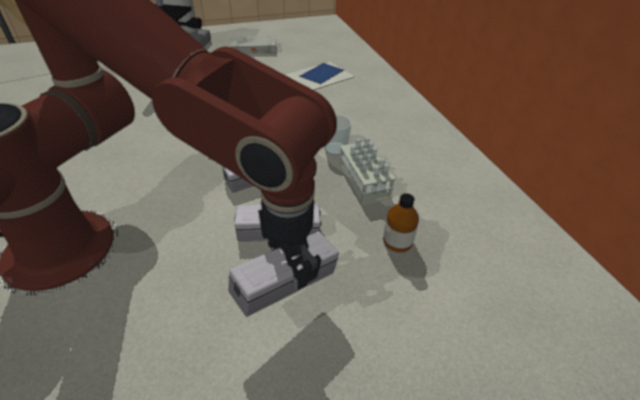

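The wrist view shows the box held, with its far edge at row 73 and columns 240–395. The side view shows it roughly level above its spot. The torque readings chatter, so I average them and check the box's pitch in the grip.

```bash
cat >> h.py <<'E'
def avg(n=14):
    F=[];M=[]
    for i in range(n):
        p=eyes.get_image('side');o=ctrl.get_obs();R=cv2.Rodrigues(o['tool_rot'])[0]
        F.append(R.T@o['contact_force']);M.append(R.T@o['wrist_torque'])
    F=np.array(F);M=np.array(M)
    print('t',round(o['t'],2),'Ftool',F.mean(0).round(2),'Mtool',M.mean(0).round(3),'std',M.std(0).round(3),'My',M[:,1].round(2))
    return p
def wproj(Pt,p):  # tool pts -> fisheye px
    m=np.linalg.inv(np.array(p['mount'])); c=(m[:3,:3]@np.asarray(Pt).T).T+m[:3,3]
    f=200/np.tan(np.radians(p['vertical_fov'])/2)
    r=np.hypot(c[:,0],c[:,1]);th=np.arctan2(r,c[:,2])
    return np.c_[p['cx']+f*th*c[:,0]/r,p['cy']+f*th*c[:,1]/r]
E
python3 - <<'E'
from h import *
avg()
p=eyes.get_image('wrist')
for pitch in (-.1,0,.1,.2):
    for x0 in (0,):
        R=cv2.Rodrigues(np.array([0,pitch,0.]))[0]
        c=np.array([[s*.09,w*.03,.132-.157] for s in(1,-1) for w in (-1,1)])
        print(pitch,wproj((R@c.T).T+[0,0,.157],p).round(0).tolist())
E
```

```text
t 10.4 Ftool [ 0.15 -0.07  5.45] Mtool [-0.053 -0.171 -0.003] std [0.191 0.522 0.093] My [-0.06 -0.89  0.12  0.57 -0.44 -0.77  0.38  0.42 -0.71 -0.56  0.51  0.17
 -0.9  -0.25]
-0.1 [[234.0, 58.0], [402.0, 58.0], [263.0, 427.0], [372.0, 427.0]]
0 [[227.0, 60.0], [409.0, 60.0], [266.0, 418.0], [370.0, 418.0]]
0.1 [[219.0, 66.0], [418.0, 66.0], [268.0, 407.0], [368.0, 408.0]]
0.2 [[209.0, 76.0], [427.0, 76.0], [270.0, 397.0], [366.0, 397.0]]
```

```bash
python3 -m crank '[[0.03,0,0,0,0,0,1],[0,0,0,0,0,0,1],[0,0,0,0,0,0,1],[0,0,0,0,0,0,1]]' 50
python3 - <<'E'
from h import *
o=ctrl.get_obs();print(o['dq'].round(3),o['opening'])
avg(16)
o=ctrl.get_obs();print(o['dq'].round(3),o['opening'])
E
```

```text
t: 10.78
tool_pos: [0.4288, -0.2935, 0.2801]
tool_rot: [-3.035, -0.51, 0.027]
contact_force: [-0.1, 0.9, -4.1]
opening: 0.0592
[ 0.007  0.002 -0.003 -0.13   0.019  0.18 ] 0.05919190194838528
t 11.58 Ftool [0.02 0.29 5.42] Mtool [-0.065 -0.094  0.008] std [0.204 0.513 0.1  ] My [ 0.    0.61 -0.46 -0.67  0.48  0.15 -0.82 -0.15  0.5  -0.34 -0.86  0.24
  0.38 -0.78 -0.38  0.57]
[-0.006 -0.003  0.001  0.107 -0.013 -0.146] 0.059201558028153176
```

```bash
python3 - <<'E'
from h import *
o=ctrl.get_obs();print(o['q'].round(3))
E
```

```text
[-0.749 -0.073  1.954  0.026  1.322  0.482]
```

```bash
cat >> h.py <<'E'
def savg(y,dt=.05):
    y=np.array(y);t=np.arange(len(y))*dt;best=None
    for f in np.arange(2,18,.02)/2:
        A=np.c_[np.ones_like(t),np.cos(2*np.pi*f*t),np.sin(2*np.pi*f*t)]
        c,r,_,_=np.linalg.lstsq(A,y,rcond=None); e=np.std(y-A@c)
        if best is None or e<best[0]: best=(e,f,c[0],np.hypot(*c[1:]))
    print('resid %.3f f %.2f mean %.3f amp %.2f'%best)
E
python3 - <<'E'
from h import *
savg([-0.06,-0.89,0.12,0.57,-0.44,-0.77,0.38,0.42,-0.71,-0.56,0.51,0.17,-0.9,-0.25])
savg([0,0.61,-0.46,-0.67,0.48,0.15,-0.82,-0.15,0.5,-0.34,-0.86,0.24,0.38,-0.78,-0.38,0.57])
E
```

```text
resid 0.034 f 5.34 mean -0.118 amp 0.77
resid 0.045 f 5.59 mean -0.137 amp 0.73
```

Level readings hint at a shift of about 0.18 N m, but the chatter muddies it. I tip the other way, level, and average again to see whether the sign flips.

```bash
python3 -m crank '[[0,0.08,0,0,0,0,1],[0,0.12,0,0,0,0,1],[0,0.12,0,0,0,0,1],[0,0.05,0,0,0,0,1],[0,0,0,0,0,0,1],[0,0,0,0,0,0,1],[0,0,0,0,0,0,1],[0,0,0,0,0,0,1]]' 70
python3 -m crank '[[0,0,0,0,0,0,1],[0,0,0,0,0,0,1],[0,0,0,0,0,0,1],[0,0,0,0,0,0,1],[0,0,0,0,0,0,1]]'
python3 e.py .4363 -.3005 .185 .337
python3 -m crank '[[0,-0.05,0,0,0,0,1],[0,-0.08,0,0,0,0,1],[0,-0.08,0,0,0,0,1],[0,-0.08,0,0,0,0,1],[0,-0.05,0,0,0,0,1],[0,-0.03,0,0,0,0,1],[0,0,0,0,0,0,1]]'
python3 e.py .4363 -.3005 .185 .337

```

```text
t: 12.25
tool_pos: [0.4287, -0.2933, 0.2799]
tool_rot: [-2.93, -0.476, -0.535]
contact_force: [0.5, 0.3, -7.2]
opening: 0.0591
t: 12.67
tool_pos: [0.4294, -0.2929, 0.28]
tool_rot: [-2.93, -0.478, -0.533]
contact_force: [-0.4, 0.1, -4.2]
opening: 0.0591
t 12.67 shift mm [-30.4  15.6  89.3] turn [-0.064 -0.371 -0.013] F [-0.43  0.13 -4.21] M [-0.154 -0.271 -0.185] Mtool [-0.28   0.217  0.074] open 0.0591 pos [ 0.4294 -0.2929  0.28  ]
t: 13.25
tool_pos: [0.43, -0.293, 0.2807]
tool_rot: [-3.037, -0.511, 0.035]
contact_force: [1.7, -1.3, -6.1]
opening: 0.059
t 13.25 shift mm [ 4.7 15.3 94.8] turn [-0.065  0.012 -0.004] F [ 1.71 -1.33 -6.11] M [0.023 0.656 0.183] Mtool [ 0.234 -0.623 -0.146] open 0.059 pos [ 0.43   -0.293   0.2807]
```

```bash
sed -i "s/    return p$/    savg(M[:,1]); savg(F[:,2]); return p/" h.py; grep -n "savg(M" h.py; python3 - <<'E'
from h import *
avg(14)
E
python3 e.py .4363 -.3005 .185 .337
```

```text
37:    savg(M[:,1]); savg(F[:,2]); return p
t 13.95 Ftool [-0.11  0.43  5.21] Mtool [-0.103 -0.019  0.027] std [0.17  0.48  0.119] My [ 0.03  0.76 -0.47 -0.11  0.57 -0.49  0.42 -0.06 -0.79  0.13  0.23 -0.69
 -0.39  0.59]
resid 0.248 f 6.67 mean -0.058 amp 0.60
resid 0.579 f 6.61 mean 5.259 amp 1.48
t 13.95 shift mm [ 5.2 15.3 94.7] turn [-0.065  0.012 -0.004] F [-1.16  0.61 -3.02] M [-0.12  -0.65  -0.204] Mtool [-0.323  0.587  0.171] open 0.0588 pos [ 0.4295 -0.2932  0.2806]
```

```bash
python3 -m crank '[[-0.06,0.01,0,0,0,0,1],[0,0,0,0,8,-10,1],[0,0,0,0,0,0,1],[0,0,0,0,0,0,1]]' 115
python3 - <<'E'
from h import *
avg(14)
E
python3 e.py .4363 -.3005 .185 .337
```

```text
t: 14.28
tool_pos: [0.4322, -0.3013, 0.2912]
tool_rot: [-3.092, -0.52, 0.006]
contact_force: [-0.8, 0.1, -6.3]
opening: 0.0589
t 14.98 Ftool [-0.02  0.11  5.29] Mtool [-0.002 -0.14  -0.003] std [0.042 0.074 0.041] My [-0.09 -0.03 -0.23 -0.19 -0.08 -0.19 -0.25 -0.06 -0.06 -0.22 -0.14 -0.04
 -0.19 -0.2 ]
resid 0.019 f 5.88 mean -0.140 amp 0.10
resid 0.344 f 6.54 mean 5.259 amp 0.54
t 14.98 shift mm [  4.4   1.4 105.8] turn [-0.005  0.003 -0.003] F [ 0.83  0.54 -6.11] M [-0.039  0.198  0.055] Mtool [ 0.027 -0.2   -0.054] open 0.0589 pos [ 0.4322 -0.3011  0.2909]
```

```bash
python3 -m crank '[[0,0.08,0,0,0,0,1],[0,0.12,0,0,0,0,1],[0,0.12,0,0,0,0,1],[0,0.06,0,0,0,0,1],[0,0,0,0,0,0,1],[0,0,0,0,0,0,1],[0,0,0,0,0,0,1],[0,0,0,0,0,0,1]]'
python3 - <<'E'
from h import *
avg(9)
E
python3 -m crank '[[0,-0.05,0,0,0,0,1],[0,-0.08,0,0,0,0,1],[0,-0.08,0,0,0,0,1],[0,-0.08,0,0,0,0,1],[0,-0.05,0,0,0,0,1],[0,-0.03,0,0,0,0,1],[0,0,0,0,0,0,1],[0,0,0,0,0,0,1]]'
python3 - <<'E'
from h import *
avg(8)
E
python3 e.py .4363 -.3005 .185 .337
```

```text
t: 15.65
tool_pos: [0.4319, -0.3008, 0.2906]
tool_rot: [-2.976, -0.504, -0.579]
contact_force: [0.3, 0.1, -5.7]
opening: 0.0588
t 16.1 Ftool [-1.86 -0.36  4.89] Mtool [ 0.008 -0.325 -0.006] std [0.029 0.042 0.028] My [-0.42 -0.28 -0.33 -0.33 -0.34 -0.33 -0.27 -0.28 -0.35]
resid 0.029 f 4.42 mean -0.325 amp 0.04
resid 0.630 f 6.26 mean 4.835 amp 1.02
t: 16.77
tool_pos: [0.4328, -0.3009, 0.2915]
tool_rot: [-3.094, -0.519, -0.009]
contact_force: [0.3, -0.0, -5.2]
opening: 0.0589
t 17.17 Ftool [ 0.   -0.42  5.95] Mtool [-0.002  0.031 -0.005] std [0.016 0.276 0.043] My [ 0.05  0.09 -0.08 -0.06  0.   -0.15 -0.29  0.7 ]
resid 0.198 f 6.25 mean 0.002 amp 0.27
resid 0.904 f 1.00 mean 9.596 amp 5.04
t 17.17 shift mm [  3.4   1.2 106.4] turn [-0.003 -0.004 -0.005] F [ -0.02   0.51 -10.21] M [ 0.239 -0.654  0.002] Mtool [ 0.013  0.696 -0.004] open 0.0589 pos [ 0.4324 -0.301   0.2914]
```

```bash
python3 -m crank '[[0,-0.1,0,0,0,0,1],[0,-0.12,0,0,0,0,1],[0,-0.12,0,0,0,0,1],[0,-0.05,0,0,0,0,1]]'
python3 - <<'E'
from h import *
avg(16)
E
python3 e.py .4363 -.3005 .185 .337
```

```text
t: 17.5
tool_pos: [0.4317, -0.3015, 0.2922]
tool_rot: [2.978, 0.494, -0.601]
contact_force: [-0.9, 0.0, -5.5]
opening: 0.0591
t 18.3 Ftool [2.1  0.07 5.02] Mtool [-0.011  0.408  0.01 ] std [0.032 0.098 0.044] My [0.51 0.35 0.42 0.45 0.23 0.56 0.3  0.44 0.48 0.24 0.52 0.36 0.38 0.46
 0.31 0.51]
resid 0.028 f 7.98 mean 0.400 amp 0.13
resid 0.393 f 7.93 mean 5.022 amp 0.52
t 18.3 shift mm [45.7  0.6 97.2] turn [-0.003  0.394 -0.008] F [-0.16 -0.26 -5.46] M [ 0.114 -0.504 -0.065] Mtool [-0.026  0.514  0.08 ] open 0.0588 pos [ 0.4315 -0.3016  0.2923]
```

Held at this tip, the torque stays constant (0.40 N m ≈ Fx × 0.19 m) and mirrors the other tip, so nothing rolls in this box. I level it and put it back.

```bash
python3 -m crank '[[0,0.1,0,0,0,0,1],[0,0.11,0,0,0,0,1],[0,0.11,0,0,0,0,1],[0,0.06,0,0,0,20,1],[0,0,0,0,0,20,1],[0,0,0,0,0,20,1],[0,0,0,0,0,0,1],[0,0,0,0,0,0,1]]'
python3 e.py .4363 -.3005 .185 .337
```

```text
t: 18.97
tool_pos: [0.4301, -0.3026, 0.2325]
tool_rot: [3.096, 0.516, -0.002]
contact_force: [-0.2, -1.2, -5.7]
opening: 0.059
t 18.97 shift mm [ 6.6 -0.1 47.5] turn [ 0.002  0.001 -0.007] F [-0.22 -1.21 -5.75] M [-0.067  0.165  0.064] Mtool [-0.01  -0.178 -0.065] open 0.059 pos [ 0.4301 -0.3026  0.2325]
```

Remaining distance to the grasp height (0.188) is about 44 mm.

```bash
python3 -m crank '[[0,0,0,5,0,15,1],[0,0,0,0,0,15,1],[0,0,0,0,0,8,1],[0,0,0,0,0,0,1],[0,0,0,0,0,0,1]]'
python3 e.py .4363 -.3005 .188 .337
```

```text
t: 19.38
tool_pos: [0.4371, -0.3031, 0.2]
tool_rot: [3.089, 0.518, 0.0]
contact_force: [0.0, -0.1, -5.2]
opening: 0.0587
t 19.38 shift mm [ 0.2 -2.8 11.9] turn [ 0.009  0.001 -0.005] F [ 0.02 -0.06 -5.16] M [-0.037  0.112 -0.038] Mtool [ 0.001 -0.118  0.037] open 0.0587 pos [ 0.4371 -0.3031  0.2   ]
```

```bash
python3 -m crank '[[0,0,0,0,0,5,1],[0,0,0,0,0,5,1],[0,0,0,0,0,3,1],[0,0,0,0,0,0,1]]'
python3 e.py .4363 -.3005 .188 .337
```

```text
t: 19.72
tool_pos: [0.4403, -0.3063, 0.1975]
tool_rot: [3.082, 0.52, 0.01]
contact_force: [-0.6, 0.0, -6.8]
opening: 0.0589
t 19.72 shift mm [-1.9 -7.   9.3] turn [ 0.017 -0.004 -0.003] F [-0.56  0.01 -6.78] M [-0.06   0.117  0.051] Mtool [-0.018 -0.129 -0.053] open 0.0589 pos [ 0.4403 -0.3063  0.1975]
```

```bash
python3 -m crank '[[0.015,-0.004,0,-2,-6,8,1],[0,0,0,0,0,0,1],[0,0,0,0,0,3,1]]'
python3 e.py .4363 -.3005 .188 .337
```

```text
t: 19.97
tool_pos: [0.439, -0.3044, 0.1924]
tool_rot: [3.085, 0.518, 0.013]
contact_force: [-8.9, -3.3, 13.3]
opening: 0.0585
t 19.97 shift mm [-1.3 -4.6  4.3] turn [ 0.015 -0.006 -0.004] F [-8.86 -3.33 13.32] M [0.114 0.4   0.049] Mtool [ 0.239 -0.34  -0.053] open 0.0585 pos [ 0.439  -0.3044  0.1924]
```

```bash
python3 -m crank '[[0.01,-0.004,0,0,0,0,0.3],[0,0,0,0,0,0,-1],[0,0,0,0,0,0,-1],[0,0,0,0,0,0,-1],[0,0,0,0,0,0,-1]]' 60
python3 e.py .4363 -.3005 .188 .337
python3 -m crank '[[0,0,0,0,0,-20,-1],[0,0,0,0,0,-30,-1],[0,0,0,0,0,-35,-1],[0,0,0,0,0,-35,-1],[0,0,0,0,0,-20,-1],[0,0,0,0,0,0,-1]]'
python3 - <<'E'
from h import *
p=eyes.get_image('wrist'); save(p,'w3')
E
python3 e.py .4549 -.0879 .30 -.2713
```

```text
t: 20.38
tool_pos: [0.4397, -0.3047, 0.1929]
tool_rot: [3.093, 0.519, 0.007]
contact_force: [-0.5, -0.0, 0.5]
opening: 0.0855
t 20.38 shift mm [-1.8 -5.1  4.9] turn [ 0.006 -0.003 -0.004] F [-0.5  -0.01  0.45] M [ 0.032  0.034 -0.011] Mtool [ 0.041 -0.021  0.011] open 0.0855 pos [ 0.4397 -0.3047  0.1929]
t: 20.88
tool_pos: [0.4383, -0.3028, 0.335]
tool_rot: [-3.096, -0.521, 0.002]
contact_force: [0.9, -0.8, 0.8]
opening: 0.0856
t 20.93 shift mm [  86.2 -197.2   33.9] turn [-0.004  0.003  0.605] F [-0.46  0.74  0.21] M [-0.038  0.031  0.03 ] Mtool [-0.026 -0.042 -0.03 ] open 0.0854 pos [ 0.4381 -0.3026  0.3333]
```

View pics/w3.png

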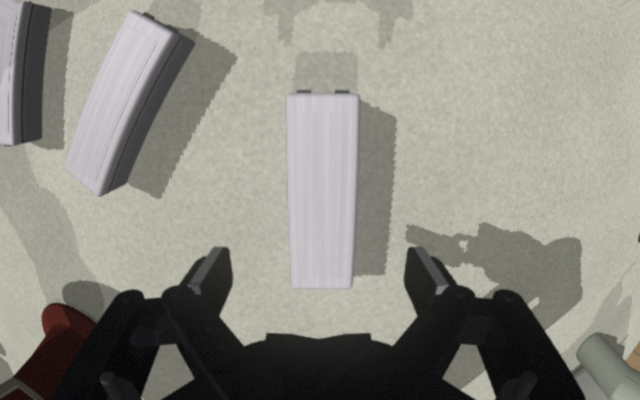

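The wrist view shows box 1 flat on the table at (287–358, 93–288), back in place. Now to box 2.

```bash
python3 -m crank '[[0,0,0.1,4,-32,0,-1],[0,0,0.1,4,-32,0,-1],[0,0,0.1,4,-32,5,-1],[0,0,0.1,4,-32,5,-1],[0,0,0.1,4,-32,5,-1],[0,0,0.1,4,-32,5,-1],[0,0,0,0,0,0,-1],[0,0,0,0,0,0,-1]]'
python3 e.py .4549 -.0879 .22 -.2713
```

```text
t: 21.6
tool_pos: [0.4441, -0.1041, 0.2988]
tool_rot: [-3.098, 0.468, 0.032]
contact_force: [-0.3, 0.3, -0.6]
opening: 0.0854
t 21.6 shift mm [  7.2 -18.3  78.8] turn [-0.006  0.021 -0.029] F [-0.33  0.34 -0.63] M [-0.012  0.01  -0.01 ] Mtool [-0.015 -0.006  0.011] open 0.0854 pos [ 0.4441 -0.1041  0.2988]
```

```bash
python3 -m crank '[[-0.006,0.02,-0.028,7,-18,0,-1],[0,0,0,0,0,25,-1],[0,0,0,0,0,30,-1],[0,0,0,0,0,20,-1],[0,0,0,0,0,0,-1],[0,0,0,0,0,0,-1]]'
python3 e.py .4549 -.0879 .185 -.2713
python3 - <<'E'
from h import *
p=eyes.get_image('wrist'); save(p,'w4')
for s in (1,-1):
    c=wproj([[s*.09,w*.03,.24-.056-.0+0.0] for w in(-1,1)],p); print(c.round())
E
```

```text
t: 22.1
tool_pos: [0.4545, -0.0911, 0.2162]
tool_rot: [3.113, -0.418, -0.011]
contact_force: [0.0, -0.0, 0.3]
opening: 0.0853
t 22.1 shift mm [-0.3 -3.2 31.2] turn [0.001 0.007 0.004] F [ 0.01 -0.01  0.28] M [-0.014 -0.034  0.005] Mtool [-0.004  0.036 -0.005] open 0.0853 pos [ 0.4545 -0.0911  0.2162]
[[257.  74.]
 [379.  74.]]
[[275. 357.]
 [361. 357.]]
```

View pics/w4.png

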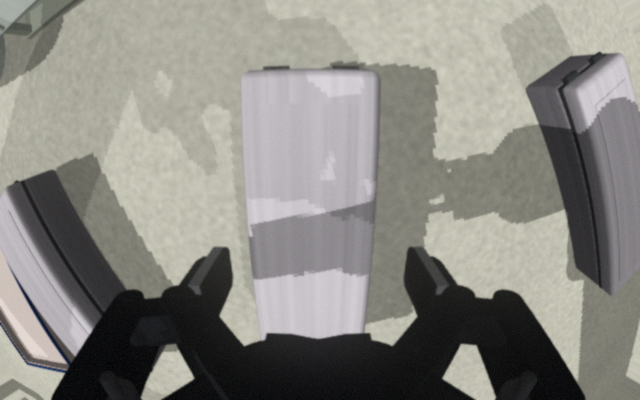

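The wrist view shows box 2 at columns 243–380 (row 72), nearly centred and aligned between the fingers.

```bash
python3 -m crank '[[0,0.007,0.004,0,-3,20,-1],[0,0,0,0,0,16,-1],[0,0,0,0,0,0,-1],[0,0,0,0,0,0,-1]]'
python3 e.py .4549 -.0879 .185 -.2713
```

```text
t: 22.48
tool_pos: [0.4574, -0.0909, 0.1847]
tool_rot: [3.109, -0.427, 0.013]
contact_force: [1.1, 0.5, 0.6]
opening: 0.0853
t 22.48 shift mm [-3.2 -2.2 -0.3] turn [ 0.002 -0.009 -0.002] F [1.11 0.5  0.59] M [ 0.029 -0.004 -0.027] Mtool [ 0.029 -0.004  0.027] open 0.0853 pos [ 0.4574 -0.0909  0.1847]
```

Correct x/y slightly, close at 115 N, lift.

```bash
python3 -m crank '[[0,-0.009,0,-3,-2,0,-1],[0,0,0,0,0,0,1],[0,0,0,0,0,0,1],[0,0,0,0,0,0,1],[0,0,0,0,0,0,1],[0,0,0,0,0,0,1],[0,0,0,0,0,0,1]]' 115
python3 e.py .4549 -.0879 .185 -.2713
python3 -m crank '[[0,0,0,0,0,-12,1],[0,0,0,0,0,-22,1],[0,0,0,0,0,-25,1],[0,0,0,0,0,-25,1],[0,0,0,0,0,-20,1],[0,0,0,0,0,-10,1],[0,0,0,0,0,0,1],[0,0,0,0,0,0,1]]'
python3 - <<'E'
from h import *
avg(6)
E
python3 e.py .4549 -.0879 .185 -.2713
```

```text
t: 23.07
tool_pos: [0.4563, -0.0889, 0.19]
tool_rot: [3.109, -0.427, 0.009]
contact_force: [-0.8, 0.2, -4.4]
opening: 0.0588
t 23.07 shift mm [-1.6 -0.6  5. ] turn [ 0.003 -0.006 -0.002] F [-0.83  0.2  -4.43] M [ 0.07   0.026 -0.007] Mtool [ 0.06  -0.044  0.007] open 0.0588 pos [ 0.4563 -0.0889  0.19  ]
t: 23.73
tool_pos: [0.4515, -0.0869, 0.2993]
tool_rot: [3.112, -0.427, -0.021]
contact_force: [-0.9, -0.2, -5.1]
opening: 0.0589
t 24.03 Ftool [ 0.1  -0.52  4.36] Mtool [0.01  0.023 0.008] std [0.03  0.046 0.011] My [-0.04  0.01  0.06  0.05 -0.03  0.09]
resid 0.021 f 5.77 mean 0.030 amp 0.06
resid 0.255 f 7.00 mean 4.393 amp 0.93
t 24.03 shift mm [ 5.400e+00 -1.000e-01  1.133e+02] turn [ 0.002  0.015 -0.002] F [ 0.86  1.32 -4.74] M [ 0.017 -0.094 -0.005] Mtool [0.042 0.086 0.004] open 0.0588 pos [ 0.4514 -0.0869  0.2984]
```

```bash
python3 -m crank '[[0,0.1,0,0,0,0,1],[0,0.12,0,0,0,0,1],[0,0.12,0,0,0,0,1],[0,0.05,0,0,0,0,1]]'
python3 - <<'E'
from h import *
avg(18)
E
python3 -m crank '[[0,-0.1,0,0,0,0,1],[0,-0.11,0,0,0,0,1],[0,-0.11,0,0,0,0,1],[0,-0.11,0,0,0,0,1],[0,-0.11,0,0,0,0,1],[0,-0.11,0,0,0,0,1],[0,-0.1,0,0,0,0,1],[0,0,0,0,0,0,1]]'
python3 - <<'E'
from h import *
avg(18)
E
python3 e.py .4549 -.0879 .190 -.2713
```

```text
t: 24.37
tool_pos: [0.4511, -0.0868, 0.2944]
tool_rot: [3.006, -0.413, 0.579]
contact_force: [-0.8, 0.0, -3.9]
opening: 0.0588
t 25.27 Ftool [-1.6   0.01  4.26] Mtool [ 0.001 -0.441  0.   ] std [0.02  0.038 0.025] My [-0.46 -0.52 -0.47 -0.42 -0.38 -0.45 -0.42 -0.38 -0.4  -0.43 -0.45 -0.49
 -0.4  -0.46 -0.4  -0.49 -0.47 -0.46]
resid 0.031 f 4.09 mean -0.439 amp 0.03
resid 0.446 f 8.99 mean 4.256 amp 0.44
t: 25.93
tool_pos: [0.4533, -0.0875, 0.298]
tool_rot: [-3.004, 0.414, 0.595]
contact_force: [1.4, 0.2, -5.0]
opening: 0.0584
t 26.83 Ftool [ 1.88 -0.1   4.09] Mtool [ 0.007  0.473 -0.001] std [0.026 0.032 0.03 ] My [0.5  0.41 0.43 0.5  0.5  0.46 0.46 0.53 0.44 0.44 0.47 0.46 0.52 0.46
 0.5  0.44 0.47 0.5 ]
resid 0.026 f 5.77 mean 0.472 amp 0.03
resid 0.338 f 3.71 mean 4.108 amp 0.54
t 26.83 shift mm [43.5 -0.2 99.1] turn [ 0.002  0.39  -0.003] F [ 1.12  0.35 -4.75] M [-0.164 -0.469  0.039] Mtool [-0.043  0.496 -0.023] open 0.0589 pos [ 0.4524 -0.0872  0.2981]
```

```bash
python3 -m crank '[[0,0.1,0,0,0,0,1],[0,0.11,0,0,0,0,1],[0,0.11,0,0,0,0,1],[0,0.05,0,0,0,20,1],[0,0,0,0,0,22,1],[0,0,0,0,0,22,1],[0,0,0,0,0,0,1],[0,0,0,0,0,0,1]]'
python3 - <<'E'
from h import *
avg(5)
E
python3 e.py .4549 -.0879 .188 -.2713
```

```text
t: 27.5
tool_pos: [0.4509, -0.0869, 0.2336]
tool_rot: [3.111, -0.428, -0.009]
contact_force: [0.6, -0.9, -3.1]
opening: 0.0587
t 27.75 Ftool [ 0.16 -0.21  4.29] Mtool [ 0.004  0.023 -0.011] std [0.025 0.033 0.03 ] My [-0.02  0.05  0.07  0.02 -0.01]
resid 0.004 f 4.91 mean 0.030 amp 0.04
resid 0.019 f 6.48 mean 4.359 amp 0.41
t 27.75 shift mm [ 3.3 -0.3 47.3] turn [ 0.003  0.001 -0.002] F [ 0.44 -0.09 -3.93] M [ 0.031  0.    -0.033] Mtool [ 0.03  -0.009  0.032] open 0.0588 pos [ 0.4517 -0.0872  0.2353]
```

Box 2 reads +0.03 N m level, before and after both tips, with no drift or chatter, so nothing rolls in it. I set it back.

```bash
python3 -m crank '[[0,0,0,3,0,17,1],[0,0,0,0,0,17,1],[0,0,0,0,0,9,1],[0,0,0,0,0,0,1],[0,0,0,0,0,0,1]]'
python3 e.py .4549 -.0879 .190 -.2713
```

```text
t: 28.17
tool_pos: [0.4582, -0.0893, 0.1974]
tool_rot: [3.107, -0.427, 0.015]
contact_force: [1.5, 0.8, -4.4]
opening: 0.0586
t 28.17 shift mm [-3.6 -0.5  7.4] turn [ 0.003 -0.01  -0.002] F [ 1.49  0.8  -4.42] M [-0.027  0.055  0.019] Mtool [-0.041 -0.046 -0.019] open 0.0586 pos [ 0.4582 -0.0893  0.1974]
```

```bash
python3 -m crank '[[0,-0.01,0,-3,0,7,1],[0,0,0,0,0,3,1],[0,0,0,0,0,2,1]]'
python3 e.py .4549 -.0879 .190 -.2713
```

```text
t: 28.42
tool_pos: [0.4569, -0.0891, 0.1897]
tool_rot: [3.109, -0.427, 0.001]
contact_force: [-10.5, 3.0, 19.6]
opening: 0.0586
t 28.42 shift mm [-2.3 -0.6 -0.3] turn [ 0.004 -0.001 -0.002] F [-10.54   3.05  19.58] M [0.695 1.16  0.019] Mtool [ 0.356 -1.305 -0.023] open 0.0586 pos [ 0.4569 -0.0891  0.1897]
```

```bash
python3 -m crank '[[0,0,0,0,0,0,0.3],[0,0,0,0,0,0,-1],[0,0,0,0,0,0,-1],[0,0,0,0,0,0,-1]]'
python3 -m crank '[[0,0,0,0,0,-20,-1],[0,0,0,0,0,-30,-1],[0,0,0,0,0,-35,-1],[0,0,-0.05,0,5,-30,-1],[0,0,-0.1,0,25,-10,-1],[0,0,-0.1,-4,34,0,-1],[0,0,-0.1,-4,34,0,-1],[0,0,-0.1,-4,34,0,-1]]'
python3 e.py .4395 -.3045 .25 .333
```

```text
t: 28.75
tool_pos: [0.4591, -0.0899, 0.1938]
tool_rot: [3.107, -0.426, 0.014]
contact_force: [-0.4, -0.4, -0.5]
opening: 0.0853
t: 29.42
tool_pos: [0.4388, -0.2197, 0.3303]
tool_rot: [3.112, 0.324, 0.024]
contact_force: [0.9, 0.4, -0.5]
opening: 0.0853
t 29.42 shift mm [-17.9  81.9  81.2] turn [ 0.015 -0.013 -0.125] F [ 0.87  0.36 -0.45] M [ 0.006  0.005 -0.011] Mtool [ 0.007 -0.004  0.011] open 0.0853 pos [ 0.4388 -0.2197  0.3303]
```

```bash
python3 -m crank '[[0,0,-0.08,-6,32,10,-1],[0,0,-0.02,-6,28,10,-1],[0,0,0,0,5,0,-1],[0,0,0,0,0,0,-1],[0,0,0,0,0,0,-1]]'
python3 e.py .4395 -.3045 .22 .333
python3 - <<'E'
from h import *
p=eyes.get_image('wrist'); save(p,'w5')
E
```

```text
t: 29.83
tool_pos: [0.4435, -0.2955, 0.3155]
tool_rot: [3.082, 0.479, 0.033]
contact_force: [-0.1, 0.2, 0.2]
opening: 0.0855
t 29.83 shift mm [-8.1  4.9 95.6] turn [ 0.026 -0.017 -0.025] F [-0.13  0.18  0.16] M [ 0.014 -0.015  0.001] Mtool [ 0.009  0.019 -0.   ] open 0.0855 pos [ 0.4435 -0.2955  0.3155]
```

View pics/w5.png

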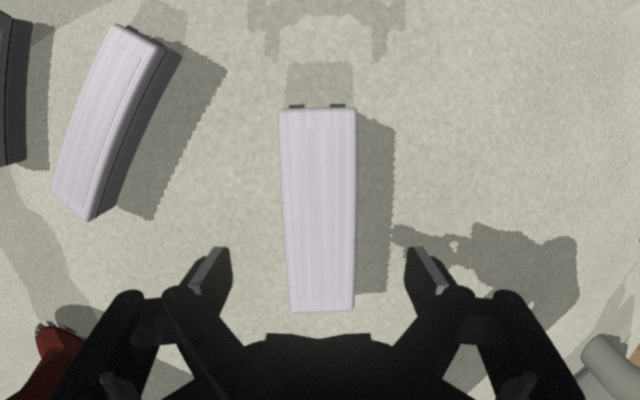

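Box 1 sits at (280–356, 108–310), where I left it, nearly centred. I go down and grasp.

```bash
python3 -m crank '[[0.026,-0.017,-0.025,-8,4,10,-1],[0,0,0,0,0,32,-1],[0,0,0,0,0,32,-1],[0,0,0,0,0,20,-1],[0,0,0,0,0,0,-1],[0,0,0,0,0,0,-1]]'
python3 e.py .4395 -.3045 .187 .333
```

```text
t: 30.38
tool_pos: [0.4402, -0.2958, 0.2244]
tool_rot: [3.089, 0.536, 0.01]
contact_force: [0.8, -0.0, 0.8]
opening: 0.0853
t 30.38 shift mm [-3.8  7.7 37.4] turn [ 0.007 -0.005  0.01 ] F [ 0.76 -0.02  0.78] M [0.023 0.019 0.024] Mtool [ 0.028 -0.01  -0.024] open 0.0853 pos [ 0.4402 -0.2958  0.2244]
```

```bash
python3 -m crank '[[0.006,-0.005,0.01,-4,7,22,-1],[0,0,0,0,0,18,-1],[0,0,0,0,0,0,-1],[0,0,0,0,0,0,-1]]'
python3 e.py .4395 -.3045 .187 .333
```

```text
t: 30.72
tool_pos: [0.4422, -0.303, 0.1909]
tool_rot: [3.089, 0.526, 0.011]
contact_force: [-0.4, -0.2, -0.2]
opening: 0.0855
t 30.72 shift mm [-3.   0.5  3.9] turn [ 0.01  -0.005  0.004] F [-0.43 -0.18 -0.23] M [-0.02   0.062  0.029] Mtool [ 0.002 -0.065 -0.03 ] open 0.0855 pos [ 0.4422 -0.303   0.1909]
```

```bash
python3 -m crank '[[0.01,-0.005,0,-3,0,3,-1],[0,0,0,0,0,0,1],[0,0,0,0,0,0,1],[0,0,0,0,0,0,1],[0,0,0,0,0,0,1],[0,0,0,0,0,0,1]]' 118
python3 e.py .4395 -.3045 .187 .333
python3 -m crank '[[0,0,0,0,0,-12,1],[0,0,0,0,0,-22,1],[0,0,0,0,0,-25,1],[0,0,0,0,0,-25,1],[0,0,0,0,0,-20,1],[0,0,0,0,0,-10,1],[0,0,0,0,0,0,1],[0,0,0,0,0,0,1]]'
python3 - <<'E'
from h import *
avg(6)
E
python3 -m crank '[[0,0.1,0,0,0,0,1],[0,0.12,0,0,0,0,1],[0,0.12,0,0,0,0,1],[0,0.05,0,0,0,0,1]]'
python3 - <<'E'
from h import *
avg(16)
E
python3 e.py .4395 -.3045 .187 .333
```

```text
t: 31.22
tool_pos: [0.4409, -0.3044, 0.1944]
tool_rot: [3.091, 0.529, 0.007]
contact_force: [-0.7, -0.2, -5.6]
opening: 0.0586
t 31.22 shift mm [-1.4 -0.5  7.4] turn [ 0.006 -0.004  0.006] F [-0.72 -0.2  -5.59] M [-0.037  0.09   0.049] Mtool [-0.005 -0.097 -0.049] open 0.0586 pos [ 0.4409 -0.3044  0.1944]
t: 31.88
tool_pos: [0.437, -0.3011, 0.3082]
tool_rot: [-3.089, -0.529, 0.01]
contact_force: [-0.5, 1.0, -6.0]
opening: 0.0582
t 32.18 Ftool [-0.01  0.06  5.76] Mtool [ 0.003 -0.078  0.006] std [0.017 0.022 0.014] My [-0.08 -0.05 -0.1  -0.11 -0.05 -0.09]
resid 0.003 f 5.99 mean -0.082 amp 0.04
resid 0.202 f 2.40 mean 5.734 amp 0.39
t: 32.52
tool_pos: [0.437, -0.3, 0.3028]
tool_rot: [-2.959, -0.504, -0.588]
contact_force: [0.4, 0.6, -5.6]
opening: 0.0584
t 33.32 Ftool [-1.77  0.12  5.05] Mtool [-0.027 -0.306  0.002] std [0.039 0.038 0.031] My [-0.34 -0.32 -0.2  -0.29 -0.28 -0.26 -0.28 -0.31 -0.36 -0.32 -0.32 -0.33
 -0.33 -0.27 -0.34 -0.33]
resid 0.030 f 5.51 mean -0.303 amp 0.03
resid 0.351 f 3.08 mean 5.089 amp 0.42
t 33.32 shift mm [-44.    6.7 108.1] turn [-0.017 -0.391  0.005] F [ 0.21  0.46 -4.69] M [-0.18   0.292 -0.053] Mtool [-0.089 -0.335  0.027] open 0.0586 pos [ 0.4374 -0.3     0.3038]
```

```bash
python3 -m crank '[[0,-0.04,0,0,0,0,1],[0,-0.07,0,0,0,0,1],[0,-0.07,0,0,0,0,1],[0,-0.07,0,0,0,0,1],[0,-0.06,0,0,0,0,1],[0,-0.05,0,0,0,0,1],[0,-0.02,0,0,0,0,1],[0,0,0,0,0,0,1]]'
python3 - <<'E'
from h import *
avg(14)
E
python3 e.py .4395 -.3045 .187 .333
```

```text
t: 33.98
tool_pos: [0.4378, -0.3001, 0.3045]
tool_rot: [-3.082, -0.526, 0.005]
contact_force: [-1.3, 0.7, -4.6]
opening: 0.0584
t 34.68 Ftool [0.35 0.31 5.59] Mtool [-0.014  0.219 -0.003] std [0.039 0.021 0.022] My [0.21 0.26 0.23 0.21 0.22 0.21 0.21 0.23 0.23 0.23 0.18 0.18 0.23 0.22]
resid 0.015 f 3.26 mean 0.218 amp 0.02
resid 0.284 f 5.60 mean 5.582 amp 0.36
t 34.68 shift mm [  0.7   6.5 117.3] turn [-0.015  0.001  0.005] F [ 0.11  0.48 -5.27] M [ 0.048 -0.217  0.032] Mtool [-0.027  0.22  -0.035] open 0.0586 pos [ 0.4374 -0.3002  0.3044]
```

The level torque went from −0.08 to +0.22 N m and held steady. That is the loose part having moved end to end, so box 1 is the one. I carry it to the tray.

```bash
python3 -m crank '[[-0.015,0,0.03,4,-15,0,1],[0,0,0.046,9,-31,0,1],[0,0,0.046,8,-33,0,1],[0,0,0.046,6,-34,0,1],[0,0,0.046,5,-34,0,1],[0,0,0.046,3,-34,0,1],[0,0,0.046,2,-34,0,1],[0,0,0.046,1,-34,0,1]]'
python3 e.py .453 .297 .30 -.037
```

```text
t: 35.35
tool_pos: [0.4324, -0.0444, 0.3056]
tool_rot: [3.133, -0.068, 0.009]
contact_force: [1.4, -0.1, -5.9]
opening: 0.0581
t 35.35 shift mm [   5.7 -342.     2.9] turn [ 0.008 -0.006 -0.006] F [ 1.38 -0.07 -5.86] M [ 0.017 -0.288  0.014] Mtool [ 0.029  0.287 -0.012] open 0.0581 pos [ 0.4324 -0.0444  0.3056]
```

```bash
python3 -m crank '[[0,0,0,1,-35,0,1],[0,0,0,1,-36,0,1],[0,0,0,1,-36,0,1],[0,0,0,1,-36,0,1],[0,0,0,1,-36,0,1],[0,0,0,1,-36,0,1],[0,0,0,1,-36,0,1],[0,0,0,1,-28,0,1]]'
python3 -m crank '[[0,0,0,0,-14,0,1],[0,0,0,0,0,0,1],[0,0,0,0,0,0,1]]'
python3 e.py .453 .297 .30 -.037
python3 - <<'E'
from h import *
p=eyes.get_image('wrist'); save(p,'w6')
p=eyes.get_image('side'); save(p,'s6')
p=eyes.get_image('scene'); save(p,'c6')
for d in spotter.mark_of('tray',p): print(d['centre'],d['confidence'])
E
```

```text
t: 36.02
tool_pos: [0.4503, 0.2489, 0.3062]
tool_rot: [3.131, -0.069, 0.028]
contact_force: [-0.0, -0.5, -4.5]
opening: 0.0585
t: 36.27
tool_pos: [0.4505, 0.2694, 0.3067]
tool_rot: [3.133, -0.055, 0.031]
contact_force: [0.7, 0.4, -4.8]
opening: 0.0581
t 36.27 shift mm [  1.4 -27.8   6.5] turn [ 0.008 -0.02   0.002] F [ 0.74  0.38 -4.85] M [-0.029 -0.191  0.01 ] Mtool [-0.022  0.192 -0.009] open 0.0581 pos [0.4505 0.2694 0.3067]
[0.4527, 0.2977, 0.0022] 0.85
```

View pics/w6.png

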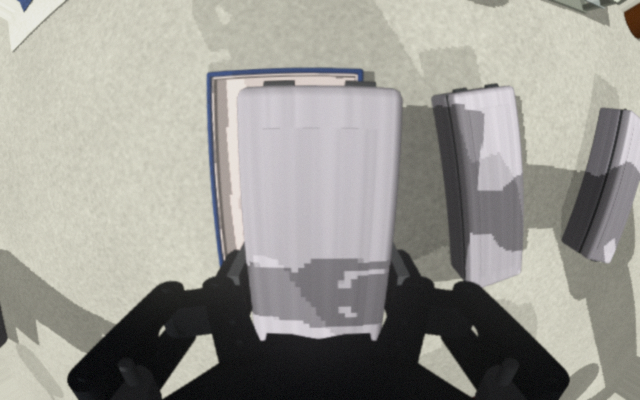

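View pics/c6.png

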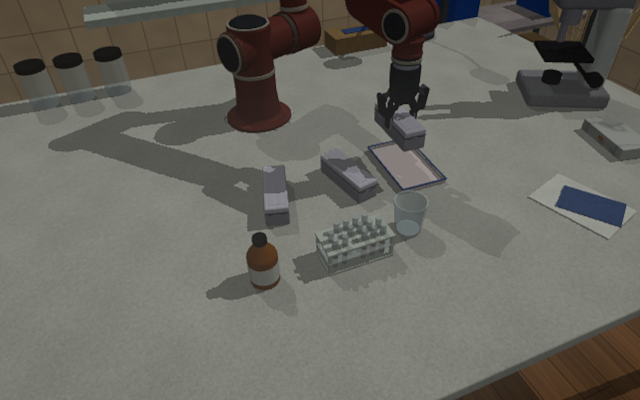

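The wrist view shows the held box over the tray, which shows to its left at columns 208–365 and lies parallel to it. The other boxes are in place. I go 28 mm further left, then down.

```bash
python3 -m crank '[[0.008,-0.018,0,2,-26,0,1],[0,0,0,0,-3,12,1],[0,0,0,0,0,22,1],[0,0,0,0,0,22,1],[0,0,0,0,0,15,1],[0,0,0,0,0,0,1],[0,0,0,0,0,0,1]]'
python3 e.py .453 .297 .20 -.037
```

```text
t: 37.05
tool_pos: [0.4568, 0.2911, 0.235]
tool_rot: [-3.14, 0.077, -0.012]
contact_force: [0.9, 0.3, -4.4]
opening: 0.0585
t 37.05 shift mm [-4.3 -5.7 35. ] turn [-0.001 -0.007 -0.012] F [ 0.86  0.3  -4.36] M [-0.007 -0.269 -0.052] Mtool [0.006 0.269 0.051] open 0.0585 pos [0.4568 0.2911 0.235 ]
```

```bash
python3 -m crank '[[0,-0.007,-0.012,-4,-5,15,1],[0,0,0,0,0,12,1],[0,0,0,0,0,0,1],[0,0,0,0,0,0,1]]'
python3 e.py .453 .297 .20 -.037
```

```text
t: 37.38
tool_pos: [0.4541, 0.2959, 0.2082]
tool_rot: [-3.138, 0.059, -0.006]
contact_force: [0.4, -0.8, -5.3]
opening: 0.0583
t 37.38 shift mm [-1.2 -1.   8.2] turn [-0.003 -0.004 -0.001] F [ 0.4  -0.77 -5.3 ] M [ 0.002 -0.213  0.002] Mtool [ 0.01   0.213 -0.002] open 0.0583 pos [0.4541 0.2959 0.2082]
```

```bash
python3 -m crank '[[0,-0.004,0,-1,-1,5,1],[0,0,0,0,0,0,1],[0,0,0,0,0,0,1]]'
python3 e.py .453 .297 .20 -.037
python3 -m crank '[[0,0,0,0,0,4,1],[0,0,0,0,0,0,1]]'
python3 e.py .453 .297 .20 -.037
```

```text
t: 37.63
tool_pos: [0.4536, 0.2975, 0.2038]
tool_rot: [-3.138, 0.059, -0.001]
contact_force: [0.8, 0.4, -5.7]
opening: 0.058
t 37.63 shift mm [-0.5  0.5  3.8] turn [-0.003 -0.001 -0.001] F [ 0.76  0.37 -5.7 ] M [-0.029 -0.189  0.012] Mtool [-0.022  0.19  -0.013] open 0.058 pos [0.4536 0.2975 0.2038]
t: 37.8
tool_pos: [0.4539, 0.2977, 0.2003]
tool_rot: [-3.137, 0.059, -0.004]
contact_force: [0.2, 0.3, -5.8]
opening: 0.0583
t 37.8 shift mm [-0.9  0.8  0.3] turn [-0.004 -0.002 -0.   ] F [ 0.18  0.3  -5.81] M [-0.098 -0.188 -0.042] Mtool [-0.091  0.192  0.041] open 0.0583 pos [0.4539 0.2977 0.2003]
```

```bash
python3 -m crank '[[0,0,0,0,0,3,1],[0,0,0,0,0,1,1]]'
python3 e.py .453 .297 .198 -.037
python3 -m crank '[[0,0,0,0,0,3,1],[0,0,0,0,0,1,1]]'
python3 e.py .453 .297 .198 -.037
```

```text
t: 37.97
tool_pos: [0.4547, 0.2982, 0.198]
tool_rot: [-3.136, 0.058, -0.006]
contact_force: [-5.4, -1.8, 5.7]
opening: 0.0582
t 37.97 shift mm [-1.6  1.2  0. ] turn [-0.005 -0.004 -0.   ] F [-5.42 -1.81  5.72] M [-0.659  0.813 -0.037] Mtool [-0.689 -0.788  0.038] open 0.0582 pos [0.4547 0.2982 0.198 ]
t: 38.13
tool_pos: [0.4555, 0.2989, 0.1982]
tool_rot: [-3.138, 0.058, -0.004]
contact_force: [0.4, 0.8, -6.1]
opening: 0.0587
t 38.13 shift mm [-2.4  2.   0.2] turn [-0.003 -0.002  0.   ] F [ 0.43  0.81 -6.08] M [ 0.04  -0.278 -0.048] Mtool [0.05  0.276 0.048] open 0.0587 pos [0.4555 0.2989 0.1982]
```

```bash
python3 -m crank '[[0,0,0,-2,2,3,1],[0,0,0,0,0,2,1],[0,0,0,0,0,2,1]]'
python3 e.py .453 .297 .198 -.037
```

```text
t: 38.38
tool_pos: [0.4556, 0.2986, 0.198]
tool_rot: [-3.135, 0.058, -0.008]
contact_force: [-8.5, -3.3, 11.9]
opening: 0.0584
t 38.38 shift mm [-2.5  1.7 -0. ] turn [-0.006 -0.005  0.   ] F [-8.5  -3.31 11.87] M [-1.043  1.279 -0.163] Mtool [-1.09  -1.238  0.165] open 0.0584 pos [0.4556 0.2986 0.198 ]
```

Seated with upward contact of 12 N. I release and check before retreating.

```bash
python3 -m crank '[[0,0,0,0,0,0,0.35],[0,0,0,0,0,0,-0.3],[0,0,0,0,0,0,-1],[0,0,0,0,0,0,-1],[0,0,0,0,0,0,-1]]' 40
python3 e.py .453 .297 .198 -.037
python3 -m crank '[[0,0,0,0,0,-12,-1],[0,0,0,0,0,-25,-1],[0,0,0,0,0,-35,-1],[0,0,0,0,0,-35,-1],[0,0,0,0,0,-35,-1],[0,0,0,0,0,0,-1],[0,0,0,0,0,0,-1]]'
python3 - <<'E'
from h import *
for c in ['wrist','side','scene']:
    p=eyes.get_image(c); save(p,c+'7')
    if c=='wrist': continue
    for d in spotter.mark_of('box_1',p): print(c,np.round(d['centre'],3),round(d['confidence'],2))
    for q in ['tube_rack','beaker','reagent_bottle']:
        for d in spotter.mark_of(q,p)[:1]: print(q,np.round(d['centre'],3),round(d['confidence'],2))
    for M in masks('box_1',p):
        ys,xs=np.nonzero(M)
        for g in [(.453,.297,.004),(.4549,-.0879,0),(.4567,.1141,0)]:
            u=proj([[g[0],g[1],.03]],p)[0]
            if np.hypot(xs.mean()-u[0],ys.mean()-u[1])<14: r=fit(g[0],g[1],(.18,.06,.056),[(p,M)],g[2]); print(c,np.round(r[0],3),round(r[1],3))
E
```

```text
t: 38.8
tool_pos: [0.4564, 0.2988, 0.1991]
tool_rot: [-3.133, 0.058, -0.015]
contact_force: [-0.8, -0.3, -0.5]
opening: 0.0851
t 38.8 shift mm [-3.3  2.   1. ] turn [-0.009 -0.009  0.   ] F [-0.84 -0.27 -0.54] M [0.015 0.031 0.001] Mtool [ 0.014 -0.031 -0.001] open 0.0851 pos [0.4564 0.2988 0.1991]
t: 39.38
tool_pos: [0.455, 0.2973, 0.3523]
tool_rot: [-3.131, 0.059, -0.017]
contact_force: [0.7, 0.9, 0.3]
opening: 0.0852
side [0.456 0.115 0.002] 0.87
side [0.445 0.303 0.001] 0.59
tube_rack [0.702 0.015 0.002] 0.6
beaker [0.683 0.172 0.003] 0.67
reagent_bottle [ 0.695 -0.191 -0.004] 0.67
side [0.455 0.114 0.201] 0.062
side [ 0.448  0.3   -0.028] 0.107
side [ 0.456 -0.09  -0.295] 0.026
scene [ 0.449 -0.093 -0.001] 0.89
scene [0.447 0.301 0.006] 0.82
scene [ 0.453  0.117 -0.001] 0.64
tube_rack [0.704 0.015 0.   ] 0.75
beaker [ 0.675  0.17  -0.001] 0.6
reagent_bottle [ 0.696 -0.192  0.002] 0.6
scene [0.459 0.113 0.185] 0.056
scene [ 0.456 -0.09  -0.266] 0.051
scene [ 0.45   0.299 -0.075] 0.05
```

View pics/wrist7.png

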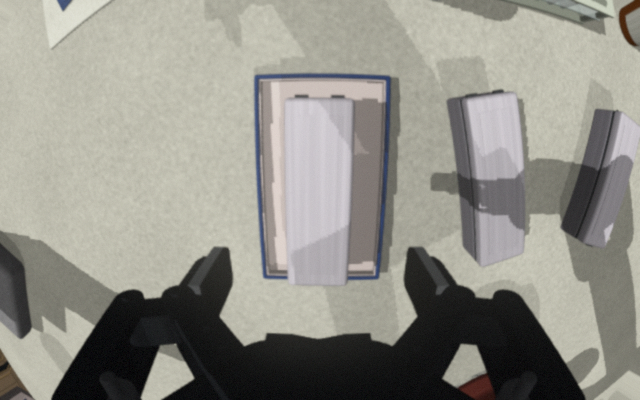

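View pics/scene7.png

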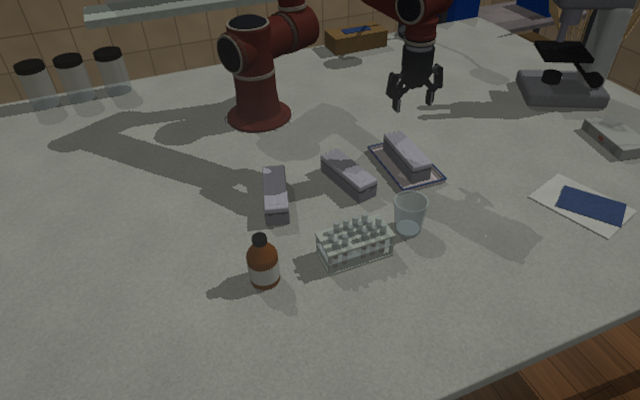

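View pics/side7.png

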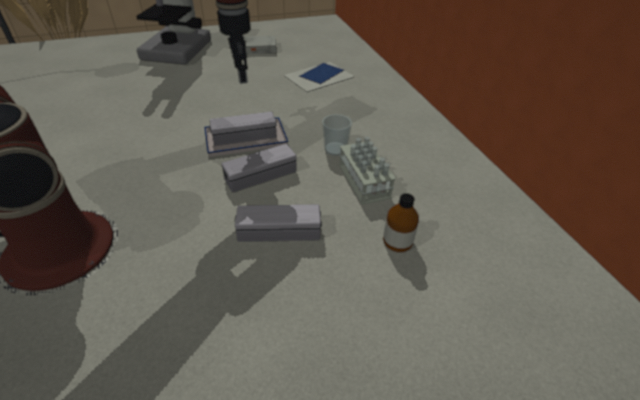

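Box 1 lies in the tray: (285–353, 98–285) in the wrist view, (408,155) in scene. I check that it is flat and not resting on the rim.

```bash
python3 - <<'E'
from h import *
o=ctrl.get_obs();R=cv2.Rodrigues(o['tool_rot'])[0];T=o['tool_pos']
p=eyes.get_image('wrist')
def w(P): return wproj((R.T@(np.array(P)-T).T).T,p).round(0).tolist()
for cx in(.446,.449,.452):
  for dz in (0,.012):
    c=corners(cx,.2985,-.04,.18,.06,.056,.004)[1::2]; c[c[:,0]<cx,2]+=dz
    print(cx,dz,w(c))
print('tray',w(corners(.453,.297,-.037,.22,.13,.016)[1::2]))
q=eyes.get_image('side'); save(q,'side8')
img=cv2.cvtColor(q['image'],cv2.COLOR_RGB2BGR); cv2.imwrite('pics/s8.png',cv2.resize(img[95:205,190:310],None,fx=6,fy=5,interpolation=2))
E
```

```text
0.446 0 [[349.0, 289.0], [289.0, 288.0], [356.0, 98.0], [284.0, 98.0]]
0.446 0.012 [[350.0, 295.0], [288.0, 295.0], [356.0, 98.0], [284.0, 98.0]]
0.449 0 [[349.0, 286.0], [288.0, 286.0], [356.0, 95.0], [283.0, 94.0]]
0.449 0.012 [[350.0, 293.0], [287.0, 292.0], [356.0, 95.0], [283.0, 94.0]]
0.452 0 [[349.0, 284.0], [288.0, 283.0], [356.0, 91.0], [283.0, 91.0]]
0.452 0.012 [[350.0, 290.0], [287.0, 290.0], [356.0, 91.0], [283.0, 91.0]]
tray [[377.0, 276.0], [264.0, 276.0], [388.0, 73.0], [254.0, 73.0]]
```

View pics/s8.png

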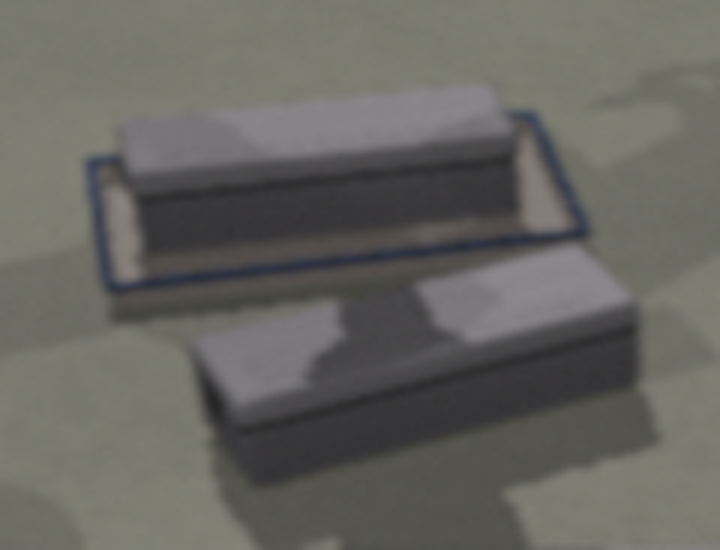

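The close-up shows the box flat inside the rim with floor visible at both ends, matching the flat-pose projection. I hand the job in.

```bash
python3 - <<'E'
from h import *
print(ctrl.get_obs()['t'],ctrl.finish_job())
E
```

```text
the job is handed in; nothing more can be done
40.1333 None
```

I found the loose part in the box nearest the robot's right (at about x 0.44, y −0.30 at the start). I set that box lid up in the enamel tray and handed the job in at 40.1 s.

- **How it was found:** I tipped that box and the middle one about 22° both ways. In the right-hand box, the level wrist torque moved from −0.08 to +0.22 N m after one tip, as expected from the part rolling end to end. The middle box read +0.03 N m before and after both tips. It also weighed only about 0.45 kg, too light to hold the part.
- **Disagreement on the way:** My first tests of the right-hand box were muddied by vibration at lower grip force. I wrongly judged it solid and put it back. Comparing it with the middle box and re-testing at 118 N gave the clear result.
- **Not tested:** I did not lift the third box, because the loose part had already been found.
- **Last checks:**
  - The box is flat inside the rim, its centre about 3–5 mm from the tray's middle.
  - The other two boxes were within about 3 mm of their starting spots.
  - The rack, beaker and bottle were unmoved within the camera error.
  - The gripper was open and clear of everything.

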